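# Refit a radio's volume knob and hold it in to switch on

### The arm

A 6-joint arm with a two-finger parallel gripper is mounted at the origin on the work surface. World frame = base frame: x ahead of the robot, y to its left, z up, the work surface at z = 0. Lengths are in m, angles in rad, forces in N, time in s.
With the tool pointing down it reaches from about 0.25 to 0.775 m from the base axis. Payload 4 kg.
Tool frame: the origin (TCP) lies on the centre line of the jaws, within the pads' length; the fingertips stand 8 mm ahead of it and the grasp point (between the pads) lies 11 mm behind it; y points along the fingers, x is the direction in which the jaws open and shut, and the axes are right-handed (so a half turn about y gives the same grasp; the last joint's range is limited). The gripper opens to 94 mm and grips with 3 to 60 N. Pads are 16 mm wide; open, the fingers measure 119 mm over their backs; the gripper's body (75 mm by 177 mm) begins 78 mm behind the grasp point.
Start: joints at [-1.257, 0.087, 1.371, -0, 1.684, -0.103], TCP at [0.223, -0.503, 0.214] pointing down, gripper open.
Joint ranges: [-3.1, 3.1], [-0.76, 2.03], [0.27, 2.55], [-1.08, 4.22], [0.17, 2.65], [-2.57, 2.57]. Speed limits (rad/s): [2.79, 2.79, 3.14, 3.14, 3.14, 3.14].

### API

Orientations are given as [roll, pitch, yaw] about the fixed x, y, z axes, in that order (R = Rz(yaw) Ry(pitch) Rx(roll)).
In Python, from bench import robot gives the robot as it stands.
- The arm moves only by the tool step_arm, never from a script. Its argument "commands" is a list of rows, each an object with "xyz": the shift along the world's x, y, z in m, a list of three; "twist": the turn, a rotation vector about the world's x, y, z in degrees, a list of three. In form: [{"xyz": [tx, ty, tz], "twist": [ax, ay, az]}, ...]. A call has 1 to 12 rows; each row is the pose to reach, as a shift and turn from the pose commanded when the call began; what a row does not reach only later rows make up. A row lasts 1/12 s, in which the tool goes at most 41.7 mm and 7.16 degrees, less where a joint would pass 70% of its speed; a pose out of reach is approached as far as the arm can. A call with a gripper value outside its range is refused whole. "fingers" is the closure in counts, from 0 (fully open) to 255 (shut), set as the call begins (left out, the last holds). The fingers move at their own pace and stop on an object; the grip force is fixed at half the most. Time passes only in rows, so rows that repeat a pose let the fingers close. It gives the time, the measured TCP pose, the force and the opening at its end, in the units of the state.
- robot.get_obs(): the state, without advancing time (a new reading comes with each control period).
- robot.snapshot(name): name is "scene" or "top" or "wrist"; returns (picture, depth): 384x512x3 uint8, red, green, blue; 384x512 float32, m along the optical axis (not along the pixel's ray), 0 where there is no reading.
- robot.camera_info(name): a dict with "fx", "fy", "cx", "cy" (pixels), "R" (3x3) and "t" (3): a world point X has camera coordinates R X + t. Camera axes: x right, y down, z forward; pixel columns grow to the right and rows downward; lengths in m; the calibration is good to about 2 mm. The wrist camera is an equidistant fisheye: a pixel r from the principal point sees the ray r / f radians off the axis. A picture is of the moment at which its call begins: read the wrist's pose just before it. camera_info takes no time and is no camera call; for the wrist camera it gives the pose at the moment of the call.
- robot.close_job(): hands the job in, once; it reports no verdict.
The state is a dict: "time": time; "joint_positions": joint angles; "qvel": joint speeds; "joint_torque": joint torques, N m; "tool_pos": TCP position; "ee_rot": TCP orientation; "wrist_force": force on the tool from outside, world axes, zero at the start; "wrist_torque": the same for the moment, N m; "width": finger opening in m.
Only numpy, scipy, OpenCV 4.12 (cv2) and the standard library are available. Lean on these libraries where they do the work, as an engineer would, in place of code of your own. Each camera call takes 0.05 s, during which the arm holds its last target.

### The job

The desktop radio has been cleaned: the dial ring round its volume shaft is only set in place, and the volume knob lies loose on the desk. First press the dial ring down until it is clipped fully home on the radio's top; then pick up the knob, turn it so that the flat in its bore matches the flat of the D-shaft, and push it all the way onto the shaft. Keep pressing so that the knob and shaft stay fully pushed in (this holds the power switch) and finish like that, still holding and pressing the knob; leave the other things on the desk where they are.

Things in the scene. Friction and masses are not known exactly. Their poses are not given: they have to be found in the camera images.
- radio: White desktop radio, fixed on the desk: 150 deep (its x), 260 wide (its y), 95 high; front grille to its -x. Origin: centre of its underside. On its flat top: volume shaft and dial ring about x 0, y -60; a smaller tuning knob already fitted (34 across, 18 high) at x -36, y 75; flat display and low buttons between y 25 and 115; folded aerial along the back edge (x 64, up to 8 high).
- dial_ring_top (a point): Centre of the upper face of the dial ring: a flat level grey ring with raised tick marks round the volume shaft, 90 across, hole 20, flange 3 thick. It slides straight down only. Push on its upper face, on one or both sides of the shaft: about 6 N moves it, then it stops hard and stays.
- dial_ring (a joint): How far the dial ring has been pressed in, in m: 0 to 0.002 at the start (5 to 7 mm proud), 0.007 when fully home with its flange on the radio's top (upper face 3 mm above the top, 98 above the desk). Left proud it blocks the knob.
- shaft_tip (a point): Centre of the top end of the volume shaft: upright bright metal D-shaft, 12 in diameter, one flat (8 across it) all along, end chamfered 0.7 except at the flat. z up; x points from the axis squarely out through the flat. Unpressed, the tip is 25 above the radio's top (120 above the desk). It turns about z with some friction (0.05 N m) and sinks 4 when pushed, against a spring.
- shaft (a joint): Angle of the D-shaft about the vertical in rad, in the radio: 0 when the flat faces the back of the radio (radio's +x), positive counter-clockwise from above; range -2.3 to 2.3, starts between -1.2 and 1.2. Any angle is fine at the end.
- power_switch (a joint): How far the shaft is pushed in, in m: 0 released, 0.004 fully in against a stop. Spring: 3 N to begin, 7 N fully in; it springs back when let go.
- knob_center (a point): Centre (half-way up) of the loose volume knob: black, round, fluted, 46 across, 28 high, 40 g or so, upright on the desk (centre 14 above it). z up; x points along the raised white pointer bar on its top. The flat of its D-bore is on that same side: it fits when its x points the same way as the shaft's x. Fitted, the centre is 2 below the shaft's tip.
- knob_bore (a point): Centre of the mouth of the knob's bore, in the middle of its underside; axes as the knob's. D-bore 13.5 in diameter, 9.5 across the flat (0.75 to spare all round, about 0.13 rad), 16 deep, mouth tapered: 1.5 wider (1 at the flat) over its first 3. With the knob fitted its underside is 7 above the face of the home dial ring, and 3 when pushed fully in.
- tape_roll: Bystander: roll of clear tape lying flat, 58 across, 19 high; origin at the centre of its underside. Leave alone.
- ink_pad: Bystander: closed stamp ink pad, 46 by 77 by 18 high; origin at the centre of its underside. Leave alone.
- mouse: Bystander: black computer mouse, 108 by 60 by 34 high, on a thin blue mat; origin at the centre of its underside. Leave alone.
- mug: Bystander: white mug, 76 across, 80 high, handle to its y; origin at the centre of its underside. Leave alone.
Mind the look-alikes: they are no part of the job. Several things look just like the part that bears knob_center: the one meant starts farthest to the robot's right.

How it is judged:
By the outcome, as a careful person would: the job done as asked, in the order asked, and still so for the second after the job is handed in, while the arm keeps its last pose, push and grip.
It also fails if it takes over 58 s, if anything falls off the work surface, if the arm or the gripper's body presses on something with over 40 N, if the wrist force passes 120 N, or if a joint passes its speed limit or range.

## Working session

There is one attempt and no reset: what is moved stays moved. The work goes in short steps, Python scripts to look and compute and a tool call to move; the robot and the scene stay as the last step left them, time stands still between calls to the robot, and variables do not carry over. Pictures are saved under pics/ and viewed, and the job is handed in when it is done.

Besides the shell and the picture viewer there is one more tool, called after "Call:" in YAML: its name, and indented under it one key for each argument. step_arm: Moves the arm, as the interface text tells. Its arguments: {"type":"object","properties":{"commands":{"type":"array"},"fingers":{"type":"number"}},"required":["commands"]}

```bash
mkdir -p pics
cat > h.py <<'E'
import numpy as np, cv2
from bench import robot
def snap(n,name):
    ci=robot.camera_info(n); p,d=robot.snapshot(n)
    cv2.imwrite(f'pics/{name}.png',cv2.cvtColor(p,cv2.COLOR_RGB2BGR)); np.savez(f'pics/{name}.npz',p=p,d=d,**ci)
    return p,d,ci
E
python3 - <<'E'
from h import *
for k,v in robot.get_obs().items(): print(k,v)
for n in ["scene","top","wrist"]:
    p,d,c=snap(n,n+"0"); print(n,c)
E
```

```text
time 0.0
joint_positions [-1.25709745e+00  8.79856984e-02  1.37225371e+00 -5.86890247e-05
  1.68358587e+00 -1.03131034e-01]
qvel [-0.00105053 -0.00042586  0.00037063 -0.00129566 -0.00060704 -0.00056585]
joint_torque [-1.04257986e-03 -3.40181994e+01 -3.02428615e+01  7.17528211e-02
  3.27805371e-02 -1.74672628e-04]
tool_pos [ 0.22247235 -0.50241698  0.21228766]
ee_rot [-1.5706245   0.00222677 -1.15397276]
wrist_force [-0.13589256  0.59970801  0.70085266]
wrist_torque [-0.02660707  0.03059469 -0.04367042]
width 0.09392123291432777
scene {'fx': 472.3215237178574, 'fy': 472.3215237178574, 'cx': 247.2901582502868, 'cy': 185.81489816054565, 'R': array([[-0.34910633,  0.93699332,  0.01297267],
       [ 0.76162752,  0.29177913, -0.57860908],
       [-0.54593799, -0.19211575, -0.81550184]]), 't': array([ 0.37691034, -0.33195638,  1.49447785])}
top {'fx': 481.7508554809035, 'fy': 481.7508554809035, 'cx': 257.95919813089176, 'cy': 191.69253253631206, 'R': array([[-0.01641456, -0.99986192,  0.00258713],
       [-0.98288528,  0.01566092, -0.18355182],
       [ 0.18348596, -0.00555577, -0.98300663]]), 't': array([-0.19340469,  0.60586069,  1.25057194])}
wrist {'fx': 297.3186396354542, 'fy': 297.3186396354542, 'cx': 254.49580657444017, 'cy': 185.3692521338458, 'R': array([[ 0.40479641, -0.91440407, -0.0022516 ],
       [-0.88294029, -0.39150579,  0.25911322],
       [-0.23781569, -0.10290007, -0.96584433]]), 't': array([-0.54846658, -0.02704973,  0.39022042])}
```

View pics/scene0.png

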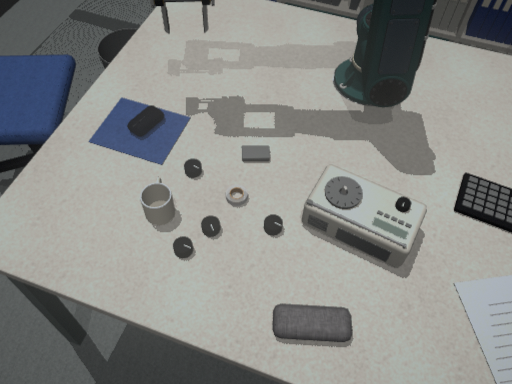

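View pics/top0.png

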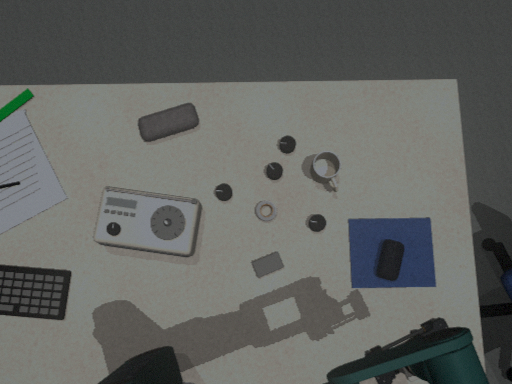

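View pics/wrist0.png

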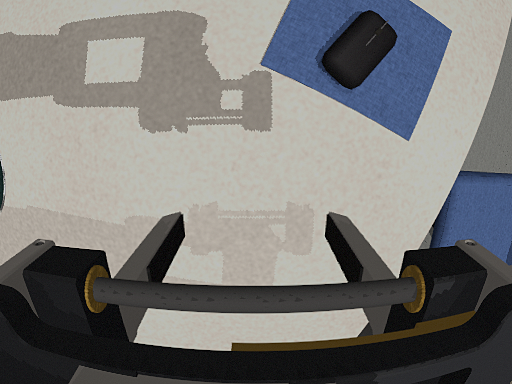

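The scene view shows the radio at (365,215) and four loose knobs. In the top view the knobs are at (288,144), (275,171), (224,192) and (317,222), and the last is farthest to the robot's right. The ring and shaft are at (168,222). The wrist view shows only the mouse. Next I'll measure.

```bash
cat >> h.py <<'E'
def ld(name): 
    z=np.load(f'pics/{name}.npz'); return {k:z[k] for k in z.files}
def ray(c,u,v,fish=False):
    x=(u-c['cx'])/c['fx']; y=(v-c['cy'])/c['fy']
    if fish:
        r=np.hypot(x,y); s=np.sin(r)/max(r,1e-9); d=np.array([x*s,y*s,np.cos(r)])
    else: d=np.array([x,y,1.])
    d=c['R'].T@d; o=-c['R'].T@c['t']; return o,d/np.linalg.norm(d)
def onplane(c,u,v,z,fish=False):
    o,d=ray(c,u,v,fish); return o+d*(z-o[2])/d[2]
def tri(rs):
    A=0;b=0
    for o,d in rs:
        P=np.eye(3)-np.outer(d,d); A=A+P; b=b+P@o
    X=np.linalg.solve(A,b); return X,[np.linalg.norm((np.eye(3)-np.outer(d,d))@(X-o)) for o,d in rs]
def proj(c,X,fish=False):
    p=c['R']@X+c['t']
    if fish:
        r=np.hypot(p[0],p[1]); th=np.arctan2(r,p[2]); return c['cx']+c['fx']*th*p[0]/r, c['cy']+c['fy']*th*p[1]/r
    return c['cx']+c['fx']*p[0]/p[2], c['cy']+c['fy']*p[1]/p[2]
E
python3 - <<'E'
from h import *
t=ld('top0'); s=ld('scene0')
for n,c,uv in [('knobs',t,[(288,144),(275,171),(224,192),(317,222)]),('scene knobs',s,[(193,168),(211,226),(183,247),(273,225)])]:
    for u,v in uv: print(n,(u,v),onplane(c,u,v,.028).round(3))
print('ring',onplane(t,168,222,.1).round(3),onplane(s,343,192,.1).round(3), tri([ray(t,168,222),ray(s,343,192)]))
a=cv2.resize(cv2.imread('pics/top0.png')[175:265,85:215],None,fx=6,fy=6,interpolation=cv2.INTER_CUBIC); cv2.imwrite('pics/zt.png',a)
a=cv2.resize(cv2.imread('pics/scene0.png')[150:280,290:430],None,fx=4,fy=4,interpolation=cv2.INTER_CUBIC)
b=cv2.resize(cv2.imread('pics/top0.png')[200:245,295:340],None,fx=5,fy=5,interpolation=cv2.INTER_CUBIC)
c=cv2.resize(cv2.imread('pics/scene0.png')[145:190,170:215],None,fx=5,fy=5,interpolation=cv2.INTER_CUBIC)
q=np.zeros((520,790,3),np.uint8); q[:520,:560]=a; q[:225,560:785]=b; q[230:455,560:785]=c; cv2.imwrite('pics/zs.png',q)
E
```

```text
knobs (288, 144) [ 0.744 -0.29   0.028]
knobs (275, 171) [ 0.666 -0.252  0.028]
knobs (224, 192) [ 0.609 -0.109  0.028]
knobs (317, 222) [ 0.521 -0.364  0.028]
scene knobs (193, 168) [ 0.532 -0.358  0.028]
scene knobs (211, 226) [ 0.679 -0.244  0.028]
scene knobs (183, 247) [ 0.755 -0.283  0.028]
scene knobs (273, 225) [ 0.622 -0.104  0.028]
ring [0.518 0.031 0.1  ] [0.519 0.033 0.1  ] (array([0.51837152, 0.03198072, 0.09934919]), [np.float64(0.0006178597959405819), np.float64(0.0006178597959405128)])
```

View pics/zt.png

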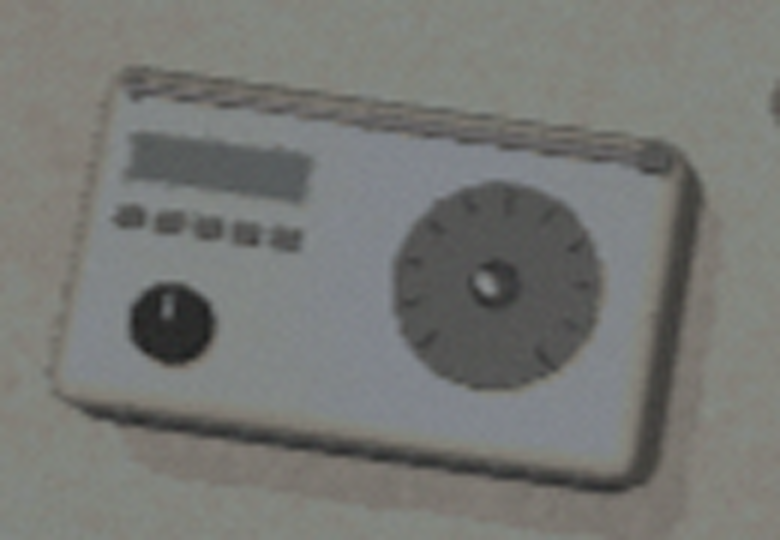

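View pics/zs.png

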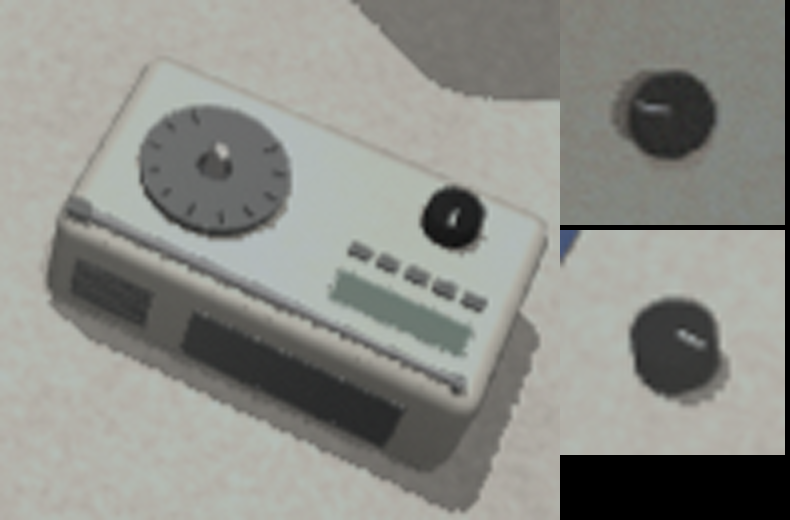

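The zoomed crops show the ring with its shaft at top (168,222). The target knob's bar points to image left in the top view, which is about world +y. The triangulated ring centre is (0.518, 0.032, 0.099). I'll go up over the knob first and look with the wrist camera.

Run:
```python
from h import *
from scipy.spatial.transform import Rotation as Ro
w=ld('wrist0'); o=robot.get_obs()
Rt=Ro.from_euler('xyz',o['ee_rot']).as_matrix(); C=-w['R'].T@w['t']
print('cam in tool',Rt.T@(C-o['tool_pos']),'axis in tool',Rt.T@w['R'][2], 'axis world',w['R'][2], C)
print(Rt)
```

```text
cam in tool [-0.00054563 -0.17003901  0.07495818] axis in tool [-6.28817770e-04  9.65804534e-01 -2.59270528e-01] axis world [-0.23781569 -0.10290007 -0.96584433] [ 0.29093455 -0.47195649  0.38266619]
[[ 4.04797226e-01 -4.99617756e-04  9.14406341e-01]
 [-9.14405077e-01  1.52928973e-03  4.04797502e-01]
 [-1.60063624e-03 -9.99998706e-01  1.62199226e-04]]
```

Call:
step_arm:
  commands:
    - {"xyz": [0.02,0.01,0.005],"twist": [0,0,0]}
    - {"xyz": [0.05,0.02,0.01],"twist": [0,0,0]}
    - {"xyz": [0.08,0.03,0.02],"twist": [0,0,0]}
    - {"xyz": [0.11,0.05,0.02],"twist": [0,0,0]}
    - {"xyz": [0.14,0.07,0.02],"twist": [0,0,0]}
    - {"xyz": [0.17,0.09,0.02],"twist": [0,0,0]}
    - {"xyz": [0.2,0.11,0.02],"twist": [0,0,0]}
    - {"xyz": [0.23,0.125,0.02],"twist": [0,0,0]}
    - {"xyz": [0.24,0.13,0.02],"twist": [0,0,0]}
    - {"xyz": [0.24,0.13,0.02],"twist": [0,0,0]}
    - {"xyz": [0.24,0.13,0.02],"twist": [0,0,0]}

```text
time: 1.07
tool_pos: [0.4622, -0.373, 0.233]
ee_rot: [-1.572, 0.001, -1.153]
wrist_force: [0.4, -0.7, -0.4]
width: 0.0941
```

Run:
```python
from h import *
p,d,c=snap('wrist','w1')
print(proj(c,np.array([.525,-.361,.028]),True), d[100:300:40,150:350:40])
```

```text
(np.float64(266.6636707347813), np.float64(117.24825869012335)) [[0.38665977 0.3863001  0.38785034 0.38669914 0.3876863 ]
 [0.38445157 0.40094185 0.4010696  0.4026029  0.40215394]
 [0.41701043 0.4162568  0.4172108  0.41601548 0.4151964 ]
 [0.43238783 0.43392554 0.4320878  0.43318164 0.43005186]
 [0.13025413 0.4511683  0.45101872 0.44875318 0.44652113]]
```

View pics/w1.png

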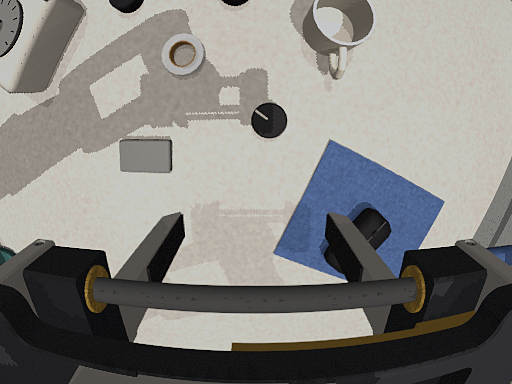

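The wrist view shows the target knob at (268,121) with its pointer toward the upper left, close to where I predicted. Next I'll move over the radio.

Call:
step_arm:
  commands:
    - {"xyz": [0,0.03,0.01],"twist": [0,0,0]}
    - {"xyz": [0,0.07,0.02],"twist": [0,0,0]}
    - {"xyz": [0,0.11,0.03],"twist": [0,0,0]}
    - {"xyz": [0,0.15,0.03],"twist": [0,0,0]}
    - {"xyz": [0,0.19,0.03],"twist": [0,0,0]}
    - {"xyz": [0,0.23,0.03],"twist": [0,0,0]}
    - {"xyz": [0,0.27,0.03],"twist": [0,0,0]}
    - {"xyz": [0,0.31,0.03],"twist": [0,0,0]}
    - {"xyz": [0,0.35,0.03],"twist": [0,0,0]}
    - {"xyz": [0,0.37,0.03],"twist": [0,0,0]}
    - {"xyz": [0,0.37,0.03],"twist": [0,0,0]}
    - {"xyz": [0,0.37,0.03],"twist": [0,0,0]}
  fingers: 140

```text
time: 2.12
tool_pos: [0.4622, -0.0038, 0.2638]
ee_rot: [-1.571, -0.001, -1.154]
wrist_force: [-0.2, 0.2, -0.4]
width: 0.0424
```

Run:
```python
from h import *
p,d,c=snap('wrist','w2')
u,v=proj(c,np.array([.518,.032,.1]),True);print(u,v)
u,v=int(u),int(v)
a=cv2.resize(cv2.imread('pics/w2.png')[v-50:v+50,u-50:u+50],None,fx=6,fy=6,interpolation=cv2.INTER_CUBIC);cv2.imwrite('pics/w2z.png',a)
```

```text
245.75589473135437 115.78776668777324
```

View pics/w2.png

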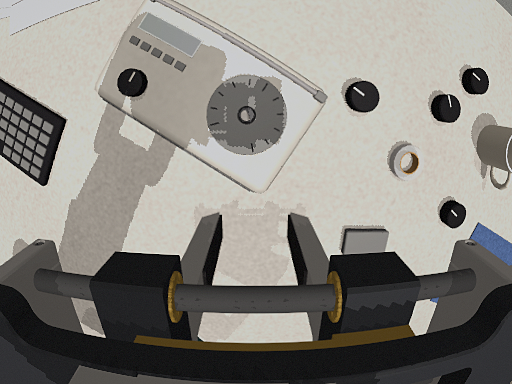

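View pics/w2z.png

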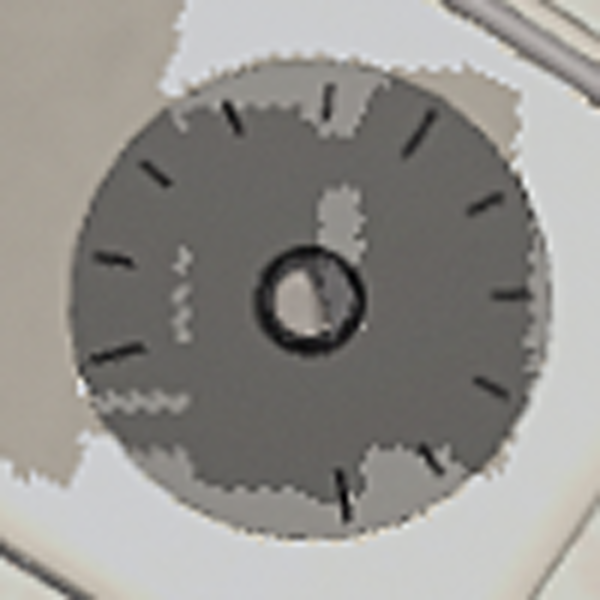

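The wrist view shows the ring at (246,115) with the D-shaft in its middle. The shaft's flat faces image right and slightly up. I'll compute the ring and shaft centres now.

Run:
```python
from h import *
w=ld('w2');t=ld('top0');s=ld('scene0')
# ring mask in wrist (dark/grey vs white) : use circle edges picked by gray & low brightness
def ringc(im,u,v,r,lo,hi):
    hsv=im.astype(int); g=hsv.mean(2); m=((g>lo)&(g<hi)).astype(np.uint8)
    yy,xx=np.mgrid[:384,:512]; m[(xx-u)**2+(yy-v)**2>r*r]=0
    m=cv2.morphologyEx(m,cv2.MORPH_OPEN,np.ones((3,3)))
    cs,_=cv2.findContours(m,cv2.RETR_EXTERNAL,cv2.CHAIN_APPROX_NONE); k=max(cs,key=cv2.contourArea)
    return cv2.fitEllipse(cv2.convexHull(k))
print('top bright',t['p'][210:236:4,150:190:4].mean(2).astype(int))
et=ringc(t['p'],168,222,22,50,125); es=ringc(s['p'],344,192,26,50,140); ew=ringc(w['p'],247,115,41,60,150)
print(et,es,ew)
X=tri([ray(t,*et[0]),ray(s,*es[0]),ray(w,*ew[0],True)]); print(X)
print('wrist ring ctr z .1',onplane(w,*ew[0],.1,True),'shaft tip z.12',onplane(w,245.8,115,.12,True))
```

```text
top bright [[132 133  85  80  85  75  84  81 133 130]
 [131  85  79  83  83  86  84  82  83 131]
 [112  65  82  85  74  84  85  86  84 132]
 [111  82  82  83 131  62  87  87  66 129]
 [109  81  84  82  70  83  84  83  89 133]
 [133  83  80  83  84  82  85  85  81 132]
 [135 105  82  84  85  85  74  83 128 129]]
((167.44744873046875, 222.42709350585938), (35.47008514404297, 36.3446044921875), 69.6454086303711) ((343.363037109375, 192.7626190185547), (32.374969482421875, 39.096458435058594), 109.85598754882812) ((246.2878875732422, 114.37479400634766), (79.80973052978516, 80.3887939453125), 80.58650970458984)
(array([0.51855974, 0.03309536, 0.09699805]), [np.float64(0.0008749836882796153), np.float64(0.0008546160562824519), np.float64(0.0014092747600255254)])
wrist ring ctr z .1 [0.51969212 0.03209533 0.1       ] shaft tip z.12 [0.51952444 0.03200816 0.12      ]
```

Call:
step_arm:
  commands:
    - {"xyz": [0.03,0.018,0],"twist": [0,0,0]}
    - {"xyz": [0.0565,0.036,0],"twist": [0,0,0]}
    - {"xyz": [0.0565,0.036,-0.02],"twist": [0,0,0]}
    - {"xyz": [0.0565,0.036,-0.05],"twist": [0,0,0]}
    - {"xyz": [0.0565,0.036,-0.08],"twist": [0,0,0]}
    - {"xyz": [0.0565,0.036,-0.1],"twist": [0,0,0]}
    - {"xyz": [0.0565,0.036,-0.115],"twist": [0,0,0]}
    - {"xyz": [0.0565,0.036,-0.125],"twist": [0,0,0]}
    - {"xyz": [0.0565,0.036,-0.13],"twist": [0,0,0]}
    - {"xyz": [0.0565,0.036,-0.13],"twist": [0,0,0]}
    - {"xyz": [0.0565,0.036,-0.13],"twist": [0,0,0]}

```text
time: 3.08
tool_pos: [0.5197, 0.0322, 0.1343]
ee_rot: [-1.57, -0.001, -1.155]
wrist_force: [-0.8, -0.8, 0.2]
width: 0.042
```

Run:
```python
from h import *
p,d,c=snap('wrist','w3')
```

```text
(no output)
```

View pics/w3.png

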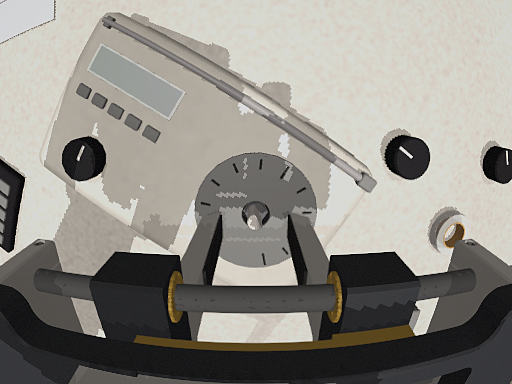

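The fingers straddle the shaft at (257,216), so I can press down now.

Call:
step_arm:
  commands:
    - {"xyz": [0,0,-0.006],"twist": [0,0,0]}
    - {"xyz": [0,0,-0.012],"twist": [0,0,0]}
    - {"xyz": [0,0,-0.016],"twist": [0,0,0]}
    - {"xyz": [0,0,-0.018],"twist": [0,0,0]}
    - {"xyz": [0,0,-0.02],"twist": [0,0,0]}
    - {"xyz": [0,0,-0.022],"twist": [0,0,0]}
    - {"xyz": [0,0,-0.024],"twist": [0,0,0]}
    - {"xyz": [0,0,-0.025],"twist": [0,0,0]}
    - {"xyz": [0,0,-0.026],"twist": [0,0,0]}

```text
time: 3.88
tool_pos: [0.5189, 0.0332, 0.1087]
ee_rot: [-1.571, -0.0, -1.154]
wrist_force: [-3.0, -0.1, 5.8]
width: 0.0424
```

Call:
step_arm:
  commands:
    - {"xyz": [0,0,-0.001],"twist": [0,0,0]}
    - {"xyz": [0,0,-0.002],"twist": [0,0,0]}
    - {"xyz": [0,0,-0.002],"twist": [0,0,0]}

```text
time: 4.13
tool_pos: [0.5189, 0.0332, 0.1066]
ee_rot: [-1.571, -0.0, -1.154]
wrist_force: [-2.1, -0.2, 4.5]
width: 0.0423
```

Call:
step_arm:
  commands:
    - {"xyz": [0,0,-0.001],"twist": [0,0,0]}
    - {"xyz": [0,0,-0.001],"twist": [0,0,0]}

```text
time: 4.3
tool_pos: [0.5189, 0.0332, 0.1062]
ee_rot: [-1.571, -0.0, -1.154]
wrist_force: [-4.4, 0.2, 6.9]
width: 0.0426
```

Call:
step_arm:
  commands:
    - {"xyz": [0,0,-0.001],"twist": [0,0,0]}
    - {"xyz": [0,0,-0.001],"twist": [0,0,0]}

```text
time: 4.47
tool_pos: [0.519, 0.0332, 0.1062]
ee_rot: [-1.57, -0.0, -1.154]
wrist_force: [-5.7, 0.5, 10.7]
width: 0.0424
```

Call:
step_arm:
  commands:
    - {"xyz": [0,0,-0.001],"twist": [0,0,0]}
    - {"xyz": [0,0,-0.001],"twist": [0,0,0]}

```text
time: 4.63
tool_pos: [0.519, 0.0332, 0.1061]
ee_rot: [-1.57, -0.001, -1.154]
wrist_force: [-7.2, 0.3, 14.9]
width: 0.0426
```

Call:
step_arm:
  commands:
    - {"xyz": [0,0,-0.0015],"twist": [0,0,0]}
    - {"xyz": [0,0,-0.0015],"twist": [0,0,0]}

```text
time: 4.8
tool_pos: [0.519, 0.0332, 0.1061]
ee_rot: [-1.57, -0.001, -1.154]
wrist_force: [-9.6, 0.3, 19.2]
width: 0.0424
```

Call:
step_arm:
  commands:
    - {"xyz": [0,0,0.004],"twist": [0,0,0]}
    - {"xyz": [0,0,0.02],"twist": [0,0,0]}
    - {"xyz": [0,0,0.04],"twist": [0,0,0]}
    - {"xyz": [-0.02,-0.01,0.05],"twist": [0,0,0]}
    - {"xyz": [-0.04,-0.02,0.06],"twist": [0,0,0]}
    - {"xyz": [-0.055,-0.025,0.06],"twist": [0,0,0]}
    - {"xyz": [-0.055,-0.025,0.06],"twist": [0,0,0]}
    - {"xyz": [-0.055,-0.025,0.06],"twist": [0,0,0]}
  fingers: 60

```text
time: 5.47
tool_pos: [0.4642, 0.008, 0.1612]
ee_rot: [-1.57, -0.001, -1.155]
wrist_force: [-0.3, 0.5, -0.1]
width: 0.0716
```

Run:
```python
from h import *
p,d,c=snap('wrist','w4')
u,v=proj(c,np.array([.519,.0325,.12]),True);print(u,v)
for q in [p]:
    u,v=int(u),int(v)
    a=cv2.resize(cv2.imread('pics/w4.png')[v-25:v+25,u-25:u+25],None,fx=12,fy=12,interpolation=cv2.INTER_CUBIC);cv2.imwrite('pics/w4z.png',a)
```

```text
254.9700786640887 128.4927396822735
```

View pics/w4.png

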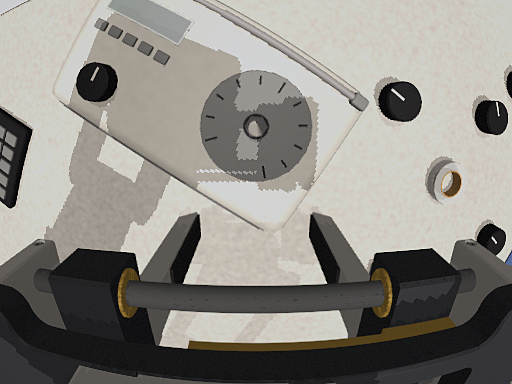

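View pics/w4z.png

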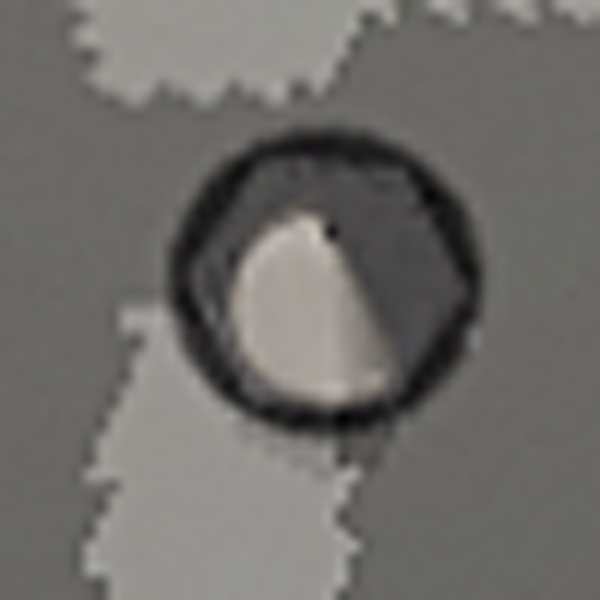

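The close-up shows the bright D-shaped tip at about (255,128). Its flat edge runs from crop (325,218) to (390,375) and faces right and slightly up. I'll measure it on the tip plane.

```bash
cat > dfit.py <<'E'
from h import *
from scipy.optimize import least_squares
def dfit(name,u,v,z=.12,th=128,draw=None):
    c=ld(name); u,v=int(u),int(v); H=14
    im=cv2.resize(c['p'][v-H:v+H+1,u-H:u+H+1].mean(2).astype(np.float32),None,fx=10,fy=10,interpolation=cv2.INTER_CUBIC)
    m=(im>th).astype(np.uint8)
    cs,_=cv2.findContours(m,cv2.RETR_EXTERNAL,cv2.CHAIN_APPROX_NONE)
    k=[q for q in cs if cv2.pointPolygonTest(q,(10*H+5.,10*H+5.),True)>-30]; k=max(k,key=cv2.contourArea)[:,0,:]
    P=np.array([onplane(c,u-H+(x+.5)/10-.5,v-H+(y+.5)/10-.5,z,True)[:2] for x,y in k])*1000
    # parametrise D: centre, radius, flat angle, flat distance
    def res(q):
        d=P-q[:2]; r=np.linalg.norm(d,axis=1)-q[2]; f=d@[np.cos(q[3]),np.sin(q[3])]-q[4]
        return np.maximum(r,f)
    best=None
    for a in np.arange(0,6.28,.5):
        s=least_squares(res,[*P.mean(0),5.5,a,2],loss='soft_l1',f_scale=.3)
        if best is None or s.cost<best.cost: best=s
    q=best.x; print(name,'ctr',q[:2].round(2),'r',q[2].round(2),'flat deg',np.degrees(q[3]).round(1)%360,'dist',q[4].round(2),'cost',round(best.cost,2),len(P))
    return q
if __name__=='__main__':
    for th in (115,130,145): dfit('w4',255,128,th=th)
    for th in (115,130,145): dfit('w2',245.8,115,th=th)
E
python3 dfit.py
python3 - <<'E'
from h import *
w=ld('w4')
a=onplane(w,229+325/12,103+218/12,.12,True);b=onplane(w,229+390/12,103+375/12,.12,True)
d=b-a;print(a,b,np.degrees(np.arctan2(d[1],d[0]))+90)
E
```

```text
w4 ctr [519.52  32.1 ] r 5.65 flat deg 315.5 dist 1.65 cost 2.46 412
w4 ctr [519.52  32.12] r 5.49 flat deg 312.2 dist 1.34 cost 4.24 402
w4 ctr [519.56  32.1 ] r 5.34 flat deg 302.7 dist 0.74 cost 3.14 368
w2 ctr [519.71  31.99] r 5.77 flat deg 314.8 dist 1.49 cost 4.72 293
w2 ctr [519.73  31.92] r 5.65 flat deg 312.4 dist 1.05 cost 7.38 289
w2 ctr [519.76  31.79] r 5.54 flat deg 303.4 dist 0.29 cost 2.1 252
[0.52410036 0.03389557 0.12      ] [0.51711327 0.0265904  0.12      ] -43.72503958680147
```

The flat faces about -44° in world, with the shaft centre at about (0.5195, 0.032). I'll turn the tool and go over the knob so that the later turn of about -130° fits joint 6.

Call:
step_arm:
  commands:
    - {"xyz": [0.005,-0.02,0.01],"twist": [0,0,7]}
    - {"xyz": [0.01,-0.04,0.02],"twist": [0,0,14]}
    - {"xyz": [0.015,-0.06,0.02],"twist": [0,0,21]}
    - {"xyz": [0.02,-0.08,0.02],"twist": [0,0,28]}
    - {"xyz": [0.025,-0.1,0.02],"twist": [0,0,35]}
    - {"xyz": [0.03,-0.12,0.02],"twist": [0,0,42]}
    - {"xyz": [0.04,-0.14,0.02],"twist": [0,0,49]}
    - {"xyz": [0.05,-0.16,0.02],"twist": [0,0,56]}
    - {"xyz": [0.055,-0.18,0.02],"twist": [0,0,63]}
    - {"xyz": [0.06,-0.2,0.02],"twist": [0,0,70]}
    - {"xyz": [0.065,-0.22,0.02],"twist": [0,0,77]}
    - {"xyz": [0.07,-0.24,0.02],"twist": [0,0,84]}
  fingers: 0

```text
time: 6.52
tool_pos: [0.5352, -0.2327, 0.1797]
ee_rot: [-1.57, 0.001, 0.319]
wrist_force: [0.1, -0.2, -0.0]
width: 0.094
```

Call:
step_arm:
  commands:
    - {"xyz": [0.005,-0.02,0],"twist": [0,0,7]}
    - {"xyz": [0.01,-0.04,0],"twist": [0,0,14]}
    - {"xyz": [0.015,-0.06,0],"twist": [0,0,21]}
    - {"xyz": [0.02,-0.08,0],"twist": [0,0,28]}
    - {"xyz": [0.025,-0.1,0],"twist": [0,0,35]}
    - {"xyz": [0.03,-0.12,0],"twist": [0,0,42]}
    - {"xyz": [0.04,-0.14,0],"twist": [0,0,48]}
    - {"xyz": [0.048,-0.148,0],"twist": [0,0,54]}
    - {"xyz": [0.048,-0.148,0],"twist": [0,0,54]}
    - {"xyz": [0.048,-0.148,0],"twist": [0,0,54]}
    - {"xyz": [0.048,-0.148,0],"twist": [0,0,54]}

```text
time: 7.43
tool_pos: [0.5824, -0.3791, 0.18]
ee_rot: [-1.569, -0.001, 1.253]
wrist_force: [-1.1, -0.6, -0.2]
width: 0.094
```

Run:
```python
from h import *
print(robot.get_obs()['joint_positions'])
p,d,c=snap('wrist','w5')
u,v=proj(c,np.array([.525,-.361,.028]),True);print(u,v)
u,v=int(u),int(v)
a=cv2.resize(cv2.imread('pics/w5.png')[v-40:v+40,u-40:u+40],None,fx=7,fy=7,interpolation=cv2.INTER_CUBIC);cv2.imwrite('pics/w5z.png',a)
```

```text
[-6.58812534e-01  4.24281923e-01  1.02458259e+00  4.10465621e-04
  1.69445184e+00 -1.91195211e+00]
253.47970444075608 122.12703502278418
```

View pics/w5.png

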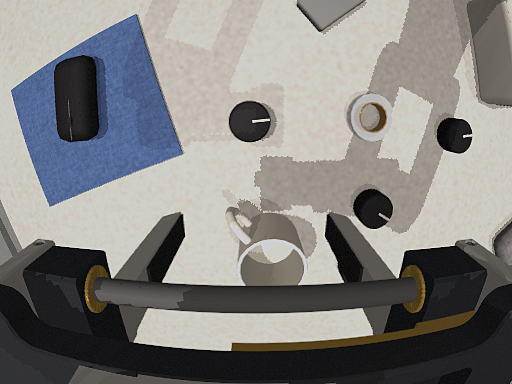

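View pics/w5z.png

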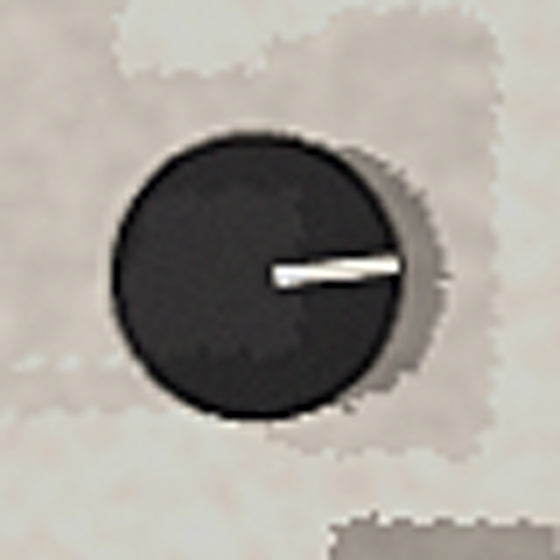

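The wrist view shows the knob at (249,121) with its pointer to image right, and the mug at (272,260) below the raised hand. I'll measure the knob from two wrist places plus the other cameras, and check how near the mug is.

Run:
```python
from h import *
w5=ld('w5');w1=ld('w1');t=ld('top0');s=ld('scene0')
def kc(c,u,v,R,th):
    g=c['p'].mean(2).astype(np.float32); m=(g<th).astype(np.uint8); u,v=int(u),int(v)
    yy,xx=np.mgrid[:384,:512]; m[(xx-u)**2+(yy-v)**2>R*R]=0
    cs,_=cv2.findContours(m,cv2.RETR_EXTERNAL,cv2.CHAIN_APPROX_NONE); k=max(cs,key=cv2.contourArea)
    e=cv2.fitEllipse(cv2.convexHull(k))
    # pointer
    r=max(e[1])/2; mm=((g>150 if R>20 else g>90)&((xx-e[0][0])**2+(yy-e[0][1])**2<(r-1)**2))
    return e,np.argwhere(mm)[:,::-1]
for n,c,u,v,R in [('w5',w5,249,121,28),('w1',w1,268,121,24)]:
    e,pp=kc(c,u,v,R,90); print(n,e,len(pp)); 
    P=np.array([onplane(c,a,b,.029,True)[:2] for a,b in pp])
    K=onplane(c,*e[0],.02,True)[:2]
    vx,vy,x0,y0=cv2.fitLine(P.astype(np.float32),cv2.DIST_L2,0,1e-4,1e-5).ravel()
    sg=np.sign((P.mean(0)-K)@[vx,vy]); 
    print('ctr',K.round(4),'ptr dir deg',np.degrees(np.arctan2(sg*vy,sg*vx)).round(1),'ctr->ptr',np.degrees(np.arctan2(*(P.mean(0)-K)[::-1])).round(1), np.linalg.norm(P-K,axis=1).min(),np.linalg.norm(P-K,axis=1).max())
    if n=='w5': e5=e
    else: e1=e
print('tri',tri([ray(w5,*e5[0],True),ray(w1,*e1[0],True)]))
# depth top of knob
def pt(c,u,v,dd):  # depth along axis
    o,d=ray(c,u,v,True); zc=c['R'][2]@d; return o+d*dd/zc
print('knob top depth',pt(w5,240,121,np.median(w5['d'][118:125,236:244])))
print('mug top',tri([ray(t,326,162),ray(w5,272,263,True)]), onplane(w5,272,263,.08,True), onplane(w5,232,215,.05,True))
```

```text
w5 ((249.36732482910156, 121.13285064697266), (41.0834846496582, 41.654197692871094), 90.626953125) 43
ctr [ 0.5229 -0.3651] ptr dir deg 77.3 ctr->ptr 78.8 0.0030177406529870577 0.021397235750742784
w1 ((268.6240234375, 119.95970153808594), (35.27691650390625, 35.71120071411133), 86.50141906738281) 23
ctr [ 0.5227 -0.3651] ptr dir deg 77.8 ctr->ptr 76.1 0.0037655072204205295 0.0206940046567273
tri (array([ 0.52278184, -0.36500207,  0.02248901]), [np.float64(2.868945552989444e-05), np.float64(2.8689455529808298e-05)])
knob top depth [ 0.51928288 -0.37447401  0.02671896]
mug top (array([ 0.68591755, -0.39216452,  0.04214776]), [np.float64(0.0013063530053005292), np.float64(0.0013063530053005594)]) [ 0.66409519 -0.38651757  0.08      ] [ 0.61061236 -0.41360541  0.05      ]
```

The knob is at (0.5228, -0.3650) with its pointer at 77.5°, and the views agree. I'll move over it and go down.

Call:
step_arm:
  commands:
    - {"xyz": [-0.03,0.007,-0.01],"twist": [0,0,0]}
    - {"xyz": [-0.0595,0.0145,-0.02],"twist": [0,0,0]}
    - {"xyz": [-0.0595,0.0145,-0.05],"twist": [0,0,0]}
    - {"xyz": [-0.0595,0.0145,-0.08],"twist": [0,0,0]}
    - {"xyz": [-0.0595,0.0145,-0.11],"twist": [0,0,0]}
    - {"xyz": [-0.0595,0.0145,-0.13],"twist": [0,0,0]}
    - {"xyz": [-0.0595,0.0145,-0.13],"twist": [0,0,0]}
    - {"xyz": [-0.0595,0.0145,-0.13],"twist": [0,0,0]}

```text
time: 8.15
tool_pos: [0.5219, -0.3642, 0.0502]
ee_rot: [-1.568, -0.001, 1.254]
wrist_force: [0.0, -0.2, 0.6]
width: 0.0939
```

Run:
```python
from h import *
p,d,c=snap('wrist','w6')
```

```text
(no output)
```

View pics/w6.png

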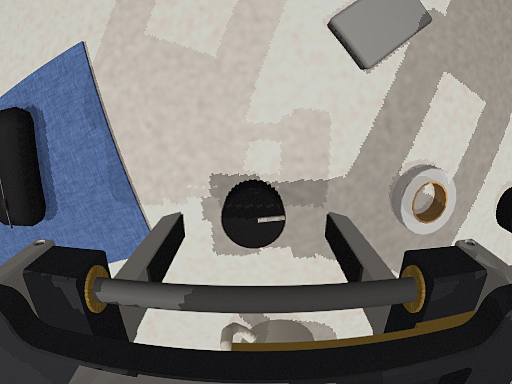

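The knob at (254,215) sits between the fingers, so I'll descend and grip it.

Call:
step_arm:
  commands:
    - {"xyz": [0.0005,-0.0005,-0.012],"twist": [0,0,0]}
    - {"xyz": [0.0005,-0.0005,-0.024],"twist": [0,0,0]}
    - {"xyz": [0.0005,-0.0005,-0.033],"twist": [0,0,0]}
    - {"xyz": [0.0005,-0.0005,-0.037],"twist": [0,0,0]}
    - {"xyz": [0.0005,-0.0005,-0.037],"twist": [0,0,0]}
    - {"xyz": [0.0005,-0.0005,-0.037],"twist": [0,0,0]}

```text
time: 8.7
tool_pos: [0.5229, -0.3658, 0.0134]
ee_rot: [-1.57, -0.001, 1.254]
wrist_force: [0.2, -0.2, 1.2]
width: 0.0938
```

Call:
step_arm:
  commands:
    - {"xyz": [0,0,0],"twist": [0,0,0]}
    - {"xyz": [0,0,0],"twist": [0,0,0]}
    - {"xyz": [0,0,0],"twist": [0,0,0]}
    - {"xyz": [0,0,0],"twist": [0,0,0]}
    - {"xyz": [0,0,0],"twist": [0,0,0]}
    - {"xyz": [0,0,0],"twist": [0,0,0]}
    - {"xyz": [0,0,0],"twist": [0,0,0]}
    - {"xyz": [0,0,0],"twist": [0,0,0]}
    - {"xyz": [0,0,0],"twist": [0,0,0]}
    - {"xyz": [0,0,0],"twist": [0,0,0]}
  fingers: 255

```text
time: 9.53
tool_pos: [0.5232, -0.3659, 0.0141]
ee_rot: [-1.571, -0.0, 1.255]
wrist_force: [0.1, 0.7, 0.2]
width: 0.0454
```

Call:
step_arm:
  commands:
    - {"xyz": [0,0,0.01],"twist": [0,0,0]}
    - {"xyz": [0,0,0.04],"twist": [0,0,0]}
    - {"xyz": [0,0,0.08],"twist": [0,0,0]}
    - {"xyz": [0,0,0.12],"twist": [0,0,0]}
    - {"xyz": [0,0.01,0.15],"twist": [0,0,-7]}
    - {"xyz": [0,0.03,0.16],"twist": [0,0,-14]}
    - {"xyz": [0,0.05,0.16],"twist": [0,0,-21]}
    - {"xyz": [0,0.07,0.16],"twist": [0,0,-28]}
    - {"xyz": [0,0.09,0.16],"twist": [0,0,-35]}
    - {"xyz": [0,0.11,0.16],"twist": [0,0,-42]}
    - {"xyz": [0,0.14,0.16],"twist": [0,0,-49]}
    - {"xyz": [0,0.17,0.16],"twist": [0,0,-56]}

```text
time: 10.53
tool_pos: [0.5229, -0.1952, 0.1747]
ee_rot: [-1.571, -0.001, 0.27]
wrist_force: [0.3, -0.1, -0.3]
width: 0.0453
```

Call:
step_arm:
  commands:
    - {"xyz": [0,0.02,0],"twist": [0,0,-7]}
    - {"xyz": [0,0.04,0],"twist": [0,0,-14]}
    - {"xyz": [0,0.06,0],"twist": [0,0,-21]}
    - {"xyz": [0,0.09,0],"twist": [0,0,-28]}
    - {"xyz": [0,0.11,0],"twist": [0,0,-35]}
    - {"xyz": [0,0.13,0],"twist": [0,0,-42]}
    - {"xyz": [0,0.15,0],"twist": [0,0,-49]}
    - {"xyz": [0,0.15,0],"twist": [0,0,-56]}
    - {"xyz": [0,0.15,0],"twist": [0,0,-63]}
    - {"xyz": [0,0.15,0],"twist": [0,0,-65]}
    - {"xyz": [0,0.15,0],"twist": [0,0,-65]}
    - {"xyz": [0,0.15,0],"twist": [0,0,-65]}

```text
time: 11.53
tool_pos: [0.5232, -0.0459, 0.1746]
ee_rot: [-1.57, -0.001, -0.856]
wrist_force: [0.1, 0.4, -0.2]
width: 0.0452
```

Run:
```python
from h import *
print(robot.get_obs()['tool_pos'],robot.get_obs()['ee_rot'])
p,d,c=snap('wrist','w7')
a=cv2.resize(cv2.imread('pics/w7.png')[60:320,150:360],None,fx=2.2,fy=2.2,interpolation=cv2.INTER_CUBIC);cv2.imwrite('pics/w7z.png',a)
```

```text
[ 0.52319639 -0.04588526  0.17461274] [-1.57037199e+00 -6.68987725e-04 -8.56016024e-01]
```

View pics/w7z.png

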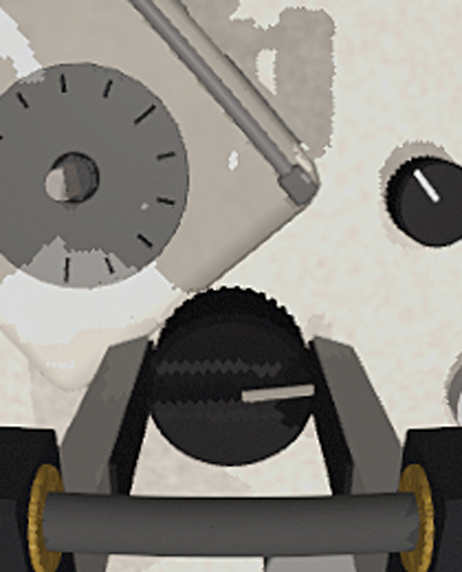

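The knob is held at (255,238) with its bar pointing right. The D-shaft is visible at (184,141), its flat facing right. I'll measure both in this same image.

Run:
```python
from dfit import *
w=ld('w7'); o=np.array([0.5232,-0.0459,0.1746]); yaw=-.856
g=w['p'].mean(2)
yy,xx=np.mgrid[:384,:512]
m=(g>110)&(xx>258)&(xx<294)&(yy>230)&(yy<245)
n,l,st,_=cv2.connectedComponentsWithStats(m.astype(np.uint8)); k=1+np.argmax(st[1:,4]); print(st[k])
pp=np.argwhere(l==k)[:,::-1]
for zt in (.0148,.0155):
    P=np.array([onplane(w,a,b,o[2]+zt,True)[:2] for a,b in pp])
    vx,vy,x0,y0=cv2.fitLine((P*1000).astype(np.float32),cv2.DIST_L2,0,1e-3,1e-3).ravel()
    d=np.array([vx,vy]); d*=np.sign((P.mean(0)-o[:2])@d)
    # lateral offset of pointer line wrt TCP axis
    q=np.array([x0,y0])/1000-o[:2]; print('ptr',np.degrees(np.arctan2(d[1],d[0])),'lateral mm',1000*(d[0]*q[1]-d[1]*q[0]),'along',1000*((P-o[:2])@d).min(),1000*((P-o[:2])@d).max(), 'jaw',np.degrees(yaw))
# knob top outline: fit circle
u,v=proj(w,np.array([.5195,.032,.12]),True);print(u,v)
for th in (105,115,125,140): dfit('w7',u,v,th=th)
c=w;u,v=int(u),int(v)
a=cv2.resize(cv2.imread('pics/w7.png')[v-20:v+20,u-20:u+20],None,fx=14,fy=14,interpolation=cv2.INTER_CUBIC);cv2.imwrite('pics/w7s.png',a)
```

```text
[260 235  33   8 145]
ptr -43.06325 lateral mm 0.5487368265162141 along 2.482517782786315 21.136228346875377 jaw -49.045187263198464
ptr -43.063393 lateral mm 0.8827256160191983 along 2.503096617391819 21.07281511884361 jaw -49.045187263198464
176.48090298410557 143.75471528326005
w7 ctr [519.86  31.92] r 5.86 flat deg 315.7 dist 1.89 cost 5.76 412
w7 ctr [519.93  31.87] r 5.75 flat deg 315.0 dist 1.63 cost 4.5 399
w7 ctr [519.95  31.85] r 5.65 flat deg 314.4 dist 1.43 cost 5.1 392
w7 ctr [519.94  31.85] r 5.47 flat deg 311.1 dist 1.02 cost 9.62 387
```

View pics/w7s.png

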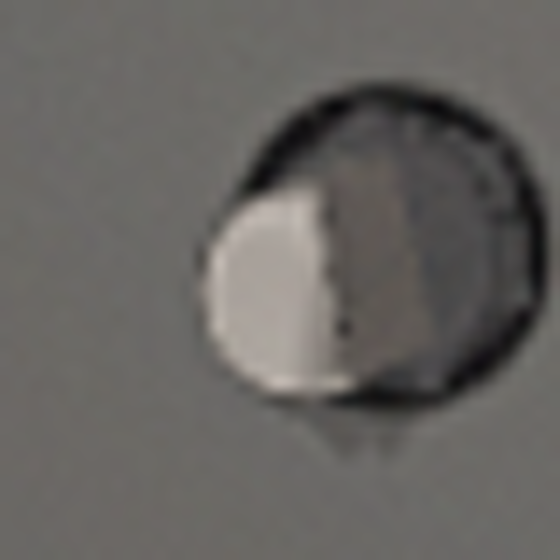

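The shaft flat is at -44.5° and the knob pointer at -43°, so about -1° of trim is needed. The knob sits about 0.6 mm off the TCP along tool z. I'll move over the shaft and down to just above its tip.

Call:
step_arm:
  commands:
    - {"xyz": [-0.001,0.025,0],"twist": [0,0,0]}
    - {"xyz": [-0.003,0.05,0],"twist": [0,0,-1]}
    - {"xyz": [-0.004,0.07,0],"twist": [0,0,-1]}
    - {"xyz": [-0.004,0.0775,0],"twist": [0,0,-1]}
    - {"xyz": [-0.004,0.0775,-0.01],"twist": [0,0,-1]}
    - {"xyz": [-0.004,0.0775,-0.025],"twist": [0,0,-1]}
    - {"xyz": [-0.004,0.0775,-0.037],"twist": [0,0,-1]}
    - {"xyz": [-0.004,0.0775,-0.037],"twist": [0,0,-1]}
    - {"xyz": [-0.004,0.0775,-0.037],"twist": [0,0,-1]}
    - {"xyz": [-0.004,0.0775,-0.037],"twist": [0,0,-1]}

```text
time: 12.42
tool_pos: [0.5193, 0.0309, 0.1371]
ee_rot: [-1.571, -0.0, -0.876]
wrist_force: [-0.8, 0.2, -0.1]
width: 0.0453
```

Run:
```python
from h import *
o=robot.get_obs();print(o['tool_pos'],o['ee_rot'],o['wrist_force'])
p,d,c=snap('wrist','w8'); snap('scene','s8')
a=cv2.resize(cv2.imread('pics/w8.png')[120:300,150:360],None,fx=2.5,fy=2.5);cv2.imwrite('pics/w8z.png',a)
```

```text
[0.51925569 0.0308614  0.13708917] [-1.57110257e+00 -1.31939032e-04 -8.75615869e-01] [-0.81093543  0.22597605 -0.11203954]
```

View pics/w8z.png

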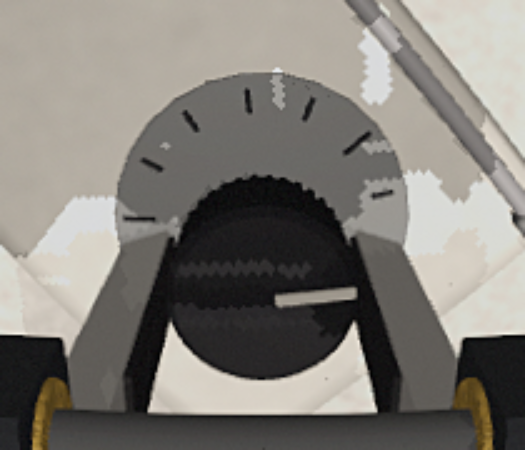

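The knob is held above the ring and lined up. I'll descend gently while watching the force.

Call:
step_arm:
  commands:
    - {"xyz": [0,0.0005,-0.001],"twist": [0,0,0]}
    - {"xyz": [0,0.0005,-0.002],"twist": [0,0,0]}
    - {"xyz": [0,0.0005,-0.003],"twist": [0,0,0]}
    - {"xyz": [0,0.0005,-0.004],"twist": [0,0,0]}
    - {"xyz": [0,0.0005,-0.005],"twist": [0,0,0]}
    - {"xyz": [0,0.0005,-0.005],"twist": [0,0,0]}

```text
time: 13.02
tool_pos: [0.5192, 0.032, 0.1318]
ee_rot: [-1.571, -0.0, -0.875]
wrist_force: [0.2, -0.0, -0.4]
width: 0.0453
```

Call:
step_arm:
  commands:
    - {"xyz": [0,0,-0.001],"twist": [0,0,0]}
    - {"xyz": [0,0,-0.002],"twist": [0,0,0]}
    - {"xyz": [0,0,-0.002],"twist": [0,0,0]}

```text
time: 13.27
tool_pos: [0.5194, 0.0319, 0.1299]
ee_rot: [-1.571, -0.001, -0.875]
wrist_force: [0.5, -1.3, 0.7]
width: 0.0449
```

Call:
step_arm:
  commands:
    - {"xyz": [0,0,-0.001],"twist": [0,0,0]}
    - {"xyz": [0,0,-0.002],"twist": [0,0,0]}
    - {"xyz": [0,0,-0.003],"twist": [0,0,0]}
    - {"xyz": [0,0,-0.003],"twist": [0,0,0]}

```text
time: 13.6
tool_pos: [0.5194, 0.0318, 0.127]
ee_rot: [-1.571, -0.001, -0.875]
wrist_force: [1.3, -1.2, -0.9]
width: 0.0449
```

Call:
step_arm:
  commands:
    - {"xyz": [0,0,-0.001],"twist": [0,0,0]}
    - {"xyz": [0,0,-0.002],"twist": [0,0,0]}
    - {"xyz": [0,0,-0.003],"twist": [0,0,0]}
    - {"xyz": [0,0,-0.003],"twist": [0,0,0]}

```text
time: 13.93
tool_pos: [0.5194, 0.0319, 0.124]
ee_rot: [-1.571, -0.001, -0.875]
wrist_force: [1.6, -2.2, 0.3]
width: 0.0452
```

It is sliding on freely. I'll continue to bottom it and into the spring.

Call:
step_arm:
  commands:
    - {"xyz": [0,0,-0.001],"twist": [0,0,0]}
    - {"xyz": [0,0,-0.002],"twist": [0,0,0]}
    - {"xyz": [0,0,-0.003],"twist": [0,0,0]}
    - {"xyz": [0,0,-0.004],"twist": [0,0,0]}
    - {"xyz": [0,0,-0.004],"twist": [0,0,0]}

```text
time: 14.35
tool_pos: [0.5194, 0.0318, 0.1199]
ee_rot: [-1.571, -0.001, -0.875]
wrist_force: [2.2, -3.3, 1.2]
width: 0.0453
```

Call:
step_arm:
  commands:
    - {"xyz": [0,0,-0.001],"twist": [0,0,0]}
    - {"xyz": [0,0,-0.002],"twist": [0,0,0]}
    - {"xyz": [0,0,-0.002],"twist": [0,0,0]}

```text
time: 14.6
tool_pos: [0.5194, 0.0319, 0.118]
ee_rot: [-1.571, -0.001, -0.875]
wrist_force: [4.1, -2.3, 1.5]
width: 0.0452
```

Call:
step_arm:
  commands:
    - {"xyz": [0,0,-0.001],"twist": [0,0,0]}
    - {"xyz": [0,0,-0.002],"twist": [0,0,0]}
    - {"xyz": [0,0,-0.002],"twist": [0,0,0]}

```text
time: 14.85
tool_pos: [0.5195, 0.0319, 0.1164]
ee_rot: [-1.57, -0.001, -0.875]
wrist_force: [1.6, -2.7, 4.4]
width: 0.0451
```

Call:
step_arm:
  commands:
    - {"xyz": [0,0,-0.001],"twist": [0,0,0]}
    - {"xyz": [0,0,-0.002],"twist": [0,0,0]}
    - {"xyz": [0,0,-0.002],"twist": [0,0,0]}

```text
time: 15.1
tool_pos: [0.5195, 0.0319, 0.1145]
ee_rot: [-1.57, -0.001, -0.875]
wrist_force: [2.1, -4.1, 5.5]
width: 0.0451
```

Call:
step_arm:
  commands:
    - {"xyz": [0,0,-0.001],"twist": [0,0,0]}
    - {"xyz": [0,0,-0.002],"twist": [0,0,0]}
    - {"xyz": [0,0,-0.002],"twist": [0,0,0]}

```text
time: 15.35
tool_pos: [0.5196, 0.0319, 0.1138]
ee_rot: [-1.57, -0.002, -0.875]
wrist_force: [0.0, -4.0, 9.2]
width: 0.0453
```

Call:
step_arm:
  commands:
    - {"xyz": [0,0,-0.001],"twist": [0,0,0]}
    - {"xyz": [0,0,-0.001],"twist": [0,0,0]}

```text
time: 15.52
tool_pos: [0.5197, 0.032, 0.1137]
ee_rot: [-1.569, -0.002, -0.875]
wrist_force: [-1.8, -2.8, 12.9]
width: 0.0452
```

It reached a hard stop at TCP z 0.1137 with 12.9 N. I'll check the knob's top height and the gap from the cameras.

Run:
```python
from h import *
o=robot.get_obs();print(o['tool_pos'],o['wrist_force'],o['time'])
p,d,c=snap('wrist','w9'); snap('scene','s9')
p8=ld('w8')
def pt(c,u,v,dd):
    q,r=ray(c,u,v,True); return q+r*dd/(c['R'][2]@r)
for n,cc,dd,z in [('w8',p8,p8['d'],.1371),('w9',c,d,o['tool_pos'][2])]:
    L=[pt(cc,u,v,dd[v,u])[2] for u in range(235,258,2) for v in range(225,262,2)]
    print(n,'knob top z',np.median(L),'minus TCP',np.median(L)-z)
L=[pt(c,u,v,d[v,u])[2] for u in range(248,256) for v in range(168,178)]; print('ring?',np.median(L), c['R'][2])
a=cv2.resize(cv2.imread('pics/w9.png')[120:300,150:360],None,fx=2.5,fy=2.5)
b=cv2.resize(cv2.imread('pics/s9.png')[140:240,290:390],None,fx=4.5,fy=4.5); q=np.zeros((450,980,3),np.uint8);q[:,:525]=a;q[:,530:]=b;cv2.imwrite('pics/w9z.png',q[:,:].copy()[:, :]) 
cv2.imwrite('pics/w9z.png',cv2.resize(q,(784,360)))
```

```text
[0.51967664 0.03196019 0.11371308] [-1.7757242  -2.76963836 12.92553253] 15.5167
w8 knob top z 0.15005508089769698 minus TCP 0.01295508089769698
w9 knob top z 0.12661678850216268 minus TCP 0.012903704653497106
ring? 0.09698858606939348 [-0.1967726  -0.16656786 -0.96619651]
```

View pics/w9z.png

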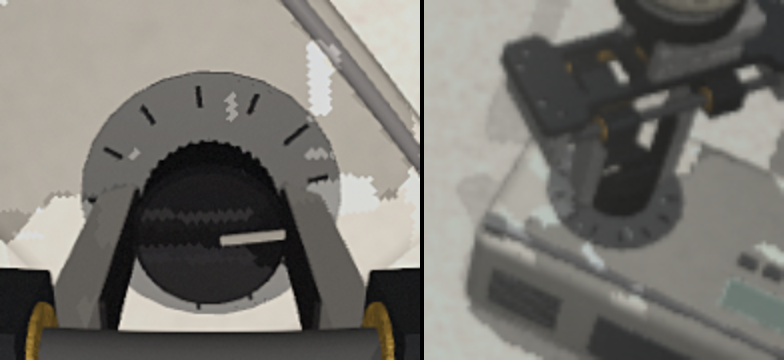

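Call:
step_arm:
  commands:
    - {"xyz": [0,0,-0.001],"twist": [0,0,0]}
    - {"xyz": [0,0,-0.001],"twist": [0,0,0]}
    - {"xyz": [0,0,-0.001],"twist": [0,0,0]}
    - {"xyz": [0,0,-0.001],"twist": [0,0,0]}
    - {"xyz": [0,0,-0.001],"twist": [0,0,0]}
    - {"xyz": [0,0,-0.001],"twist": [0,0,0]}

```text
time: 16.12
tool_pos: [0.5198, 0.0319, 0.1136]
ee_rot: [-1.569, -0.002, -0.875]
wrist_force: [-2.5, -4.0, 16.0]
width: 0.0451
```

Run:
```python
from h import *
p,d,c=snap('wrist','w10'); o=robot.get_obs(); z=o['tool_pos'][2]
def pt(c,u,v,dd):
    q,r=ray(c,u,v,True); return q+r*dd/(c['R'][2]@r)
L=[pt(c,u,v,d[v,u])[2] for u in range(235,258,2) for v in range(225,262,2)]
print('top-TCP',np.median(L)-z, z,o['wrist_force'],o['width'],o['time'])
snap('top','t10')
```

```text
top-TCP 0.013064836630256982 0.11360398625448792 [-2.53520482 -3.50762975 15.6437293 ] 0.04543267629377621 16.1667
```

View pics/t10.png

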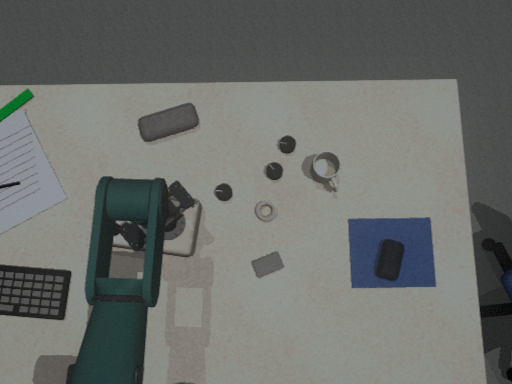

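The top view shows the bystanders where they were: mug (326,166), tape (264,211), ink pad (267,264), mouse (390,260) and the three other knobs. The press holds steady at a hard stop with about 16 N and no slip in the grip, so I'm handing in.

```bash
python3 -c "
from bench import robot
print(robot.close_job())"
```

```text
the job is handed in; nothing more can be done
None
```

I pressed the dial ring home first, then fitted the rightmost knob onto the D-shaft and pushed it fully in. I handed in at about 16.2 s, with the knob still held and pressed.

- **Dial ring:** It came to a hard stop with the fingertips about 98 mm above the desk. It stayed there while I raised the push to 19 N.
- **Knob fit:** The pointer was turned to within about 1° of the flat (roughly -44°). The knob slid on with almost no vertical force.
- **Press:** The spring then rose over about 4 mm of travel to a hard stop at TCP z 0.1136, holding about 16 N against the spring's 7 N. The knob did not slip in the grip.
- **Bystanders:** The last top view shows the mug, tape roll, ink pad, mouse and the other three knobs where they started.

**Disagreements:**
- The pressed-in height came out about 1 mm lower than the text's "underside 3 above the ring" implies. It agrees with the text's "centre 2 below the tip", which gives a gap of 2 mm.
- Wrist depth read the ring about 1 mm low (97 instead of 98 mm), so I took the force profile and hard stop as the deciding check. The gap under the knob was not seen directly.

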